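Shoot the safety bolt of the market stall's cash chest

ROBOT

A 6-joint arm with a two-finger parallel gripper is mounted at the origin on the work surface. World frame = base frame: x ahead of the robot, y to its left, z up, the work surface at z = 0. Lengths are in m, angles in rad, forces in N, time in s.
With the tool pointing down it reaches from about 0.35 to 0.875 m from the base axis. Payload 15.5 kg.
Tool frame: the origin (TCP) lies at the very end of the fingers, on their centre line; the grasp point (between the pads) lies 19 mm behind it; z points along the fingers, y is the line along which they close (so a half turn about z gives the same grasp; the last joint's range is limited). The gripper opens to 85 mm and grips with 20 to 120 N. Pads are 22 mm wide; open, the fingers measure 114 mm over their backs; the gripper's body (76 mm by 85 mm) begins 54 mm behind the grasp point. The pads swing forward as they close: fully open they stand 13 mm farther back than shut.
Start: joints at [-1.234, 0.494, 1.345, -0, 1.302, -0.096], TCP at [0.262, -0.568, 0.193] pointing down, gripper open.
Joint ranges: [-2.91, 2.91], [-0.82, 2.16], [0.22, 2.67], [-1.22, 4.37], [0.12, 2.79], [-3.08, 3.08]. Speed limits (rad/s): [1.89, 1.89, 2.57, 3.01, 3.01, 3.01].

INTERFACE

Orientations are given as a unit quaternion [x, y, z, w].
In Python, from workcell import r gives the robot as it stands. The module is installed in compiled form; this text tells all that it offers.
- The arm moves only by the shell command python3 -m creep 'ROWS'. ROWS is JSON, a list of rows, each a list of 3 entries, a list of its own where there are three numbers: the closure, from 0 (fully open) to 1 (shut), then the shift along the tool's x, y, z each as a share of 0.4 m, from -1 to 1, then the turn about the tool's z as a share of pi rad, from -1 to 1. In form: [[grip, [x, y, z], spin], ...]. A call has 1 to 5 rows; each row is the pose to reach, as a shift and turn from the pose commanded when the call began, along the tool's axes at that moment, turning the shorter way round; what a row does not reach only later rows make up. A row lasts 1/10 s, in which the tool goes at most 50 mm and 8.59 degrees, less where a joint would pass 70% of its speed; a pose out of reach is approached as far as the arm can. A call with a number of a shift or a turn outside -1 to 1 is refused whole. A call with a gripper value outside its range is refused whole. The fingers move at their own pace and stop on an object; the grip force is fixed at half the most. Time passes only in rows, so rows that repeat a pose let the fingers close. It gives the time, the measured TCP pose, the force, the opening and the grip force at its end, in the units of the state.
- r.read_state(): the state, without advancing time (a new reading comes with each control period).
- r.get_image(name): name is "scene" or "top"; returns a dict with "color" (400x640x3 uint8, blue, green, red), "range_z" (400x640 float32, m along the optical axis (not along the pixel's ray), 0 where there is no reading), "mtx" (3x3 intrinsics, pixels), "pose" (4x4, takes a point from camera to world coordinates). Camera axes: x right, y down, z forward; pixel columns grow to the right and rows downward; lengths in m; the calibration is good to about 2 mm. A picture is of the moment at which its call begins.
- r.sign_off(): hands the job in; it is judged then, once.
Trained networks look in a picture, given as the dict that the camera call returned (one of the last four; its "shot" number tells which), for a name from the list of things; names that differ only in an ending like _2 or _b are one class to them, and where a whole thing is asked for, a point or a joint stands for the part that bears it (a point fixed in the world has none). Each returns a list of dicts, best first, with "conf" (0 to 1); they miss things now and then, are a little off and sometimes report something else, mostly with a low value. They report only what shows in the picture. A call takes as long as a camera call.
- r.recognise(picture, target): "location" ([x, y, z] in m, in world coordinates, good to about 4 mm: the middle of the surface that is visible of it).
- r.outline_of(picture, target): "pixels" (400x640 bool, what is visible of it).
The state is a dict: "time_s": time; "qpos": joint angles; "qd": joint speeds; "tau": joint torques, N m; "position": TCP position; "eef_rot": TCP orientation; "force": force on the tool from outside, world axes, zero at the start; "moment": the same for the moment, N m; "width": opening from 0.0 (shut) to 1.0 (fully open); "gripper_force": force on a finger pad.
Only numpy, scipy, OpenCV 4.12 (cv2) and the standard library are available. Lean on these libraries where they do the work, as an engineer would, in place of code of your own. Each camera call takes 0.05 s, during which the arm holds its last target. There are 200 camera calls.

TASK

Lock the wooden cash chest: press its brass spring catch plate down with one fingertip and, keeping it held down all the way, push the bolt's red thumb piece with the other fingertip until the bolt is fully home in its keeper. Then let go and move clear, so that the catch springs back up and locks the bolt. Do not force the bolt against the catch, and leave the goods on and around the chest standing where they are: nothing is to be picked up.

Things in the scene. Friction and masses are not known exactly. Their poses are not given: they have to be found in the camera images.
- chest: Wooden cash chest, fixed, 260 (its x) x 360 (its y) x 110 mm high. Origin: centre of its underside; z up; at yaw 0 x points away from the robot, y to the left. Two lids meet at its y = 0. The lock lies on the lid at negative y: brass catch plate on the -x side, steel bolt (12 mm square, along y, at x = 8 mm) in the middle, its red thumb piece on the +x side
- keeper (a point): Centre of the black iron keeper on the other lid, into which the bolt slides: chest x = 8, y = 27 mm, 20 mm above the lid. The keeper and the bolt's two guides (chest y = -140 and -12 mm) span chest x = -4 to 20 mm and reach 33 mm above the lid
- catch (a joint): How far the spring catch is pressed down, m: 0 up (its spring returns it there), 0.010 fully down. Moves straight down; 4 N to start, 7.5 N to hold fully down. Up, its teeth block the bolt's lug at several places along the travel; the bolt runs free only while it is pressed more than 6 mm
- catch_top (a point): Centre of the flat brass catch plate's top, 34 (chest x) x 140 mm (chest y), at chest x = -35, y = -75 mm; 28 mm above the lid when up, 18 when down. A fingertip may press anywhere on it and slide along it. Beside it, towards the bolt, are its teeth; the bolt's lug (chest x = -16 to 2 mm, 20 to 28 mm above the lid) runs over them
- bolt (a joint): How far the bolt has slid towards the keeper, along the chest's +y, m: starts at 0 to 0.005 (drawn back), 0.060 is fully home (end stop). Friction of 1.5 N, no spring. Once the bolt is fully home the released catch rises fully behind its lug and locks it
- thumb_piece (a point): Centre of the bolt's red upright blade: 6 mm thick (chest y), chest x = 14 to 52 mm, 8 to 52 mm above the lid; this point: chest x = 33, y = -90 mm + bolt, 30 mm above the lid. Push its -y face. The lid behind it is bare (3 mm base plate): with one fingertip down on the catch plate at x = -35 mm the other can hang at x = 35 mm, fingers 50 to 65 mm apart inside
- lantern_yellow_mid (a point): Small yellow glass lantern with wooden foot and iron top, 72 mm across, 136 mm high, standing loose on the counter; point at its centre, half-way up. Leave it alone
- lantern_blue_mid (a point): Small blue glass lantern with wooden foot and iron top, 72 mm across, 136 mm high, standing loose on the counter; point at its centre, half-way up. Leave it alone
- lantern_violet_mid (a point): Small violet glass lantern with wooden foot and iron top, 72 mm across, 136 mm high, standing loose on the counter; point at its centre, half-way up. Leave it alone
- brass_pot_mid (a point): Brass pot, 84 mm across, 75 mm high, loose on the counter; point at its centre, half-way up. Leave it alone
- trinket_box_mid (a point): Small carved wooden box, 66 x 49 x 36 mm high, loose on the lid of the chest beyond the seam (chest y about 110 mm); point at its centre. Leave it alone
- candle_cup_mid (a point): Turned wooden candle cup, 48 mm across, 45 mm high, loose on the lid beyond the seam; point at its centre, half-way up. Leave it alone
- brass_bell_mid (a point): Little brass hand bell, 36 mm across, 50 mm high, loose on the lid beside the lock (chest x about 103 mm, y about -90 mm); point at its centre, half-way up. Leave it alone

How it is judged:
On the way, in this order (a step that is already met when the one before it is completed fails the run):
1. a fingertip holds the catch plate down (more than 6 mm) while the bolt is still drawn back (value of joint catch above 0.006 m and contact force between the fingers and catch_c0 above 0.5 N and value of joint bolt below 0.012 m), for 0.1 s.
2. the bolt is home (more than 55 mm) with the catch plate still held down by a fingertip (value of joint bolt above 0.055 m and value of joint catch above 0.006 m and contact force between the fingers and catch_c0 above 0.5 N), for 0.05 s.
At the end, for the whole second after the job is handed in: The bolt is home (54.5 mm or more of its 60 mm), the catch has sprung back up (within 2.5 mm of its rest) and the bolt is at rest; all loose goods are within 20 mm of where they stood (value of joint bolt above 0.0545 m and value of joint catch below 0.0025 m and velocity of joint bolt between -0.01 and 0.01 m/s and distance of each of lantern_yellow_mid, lantern_blue_mid, lantern_violet_mid, brass_pot_mid, trinket_box_mid, candle_cup_mid, brass_bell_mid from where it was at the start of the episode below 0.02 m); the robot touches nothing.
It fails at once if the catch is let up while the bolt is part-way (14 to 48 mm) (value of joint bolt between 0.014 and 0.048 m and value of joint catch below 0.004 m).
It fails at once if the bolt is forced with more than 40 N against the catch (value of joint bolt below 0.014 m and contact force between the fingers and bolt_c1 above 40 N).
It fails at once if any of the goods is lifted, carried or shoved more than 20 mm, or knocked over (distance of any of lantern_yellow_mid, lantern_blue_mid, lantern_violet_mid, brass_pot_mid, trinket_box_mid, candle_cup_mid, brass_bell_mid from where it was at the start of the episode above 0.02 m).
It also fails if it takes over 35 s, if anything falls off the work surface, if the arm or the gripper's body presses on something with over 40 N, if the wrist force passes 120 N, or if a joint passes its speed limit or range.

## Working session

There is one attempt and no reset: what is moved stays moved. The work goes in short steps, Python scripts to look and compute and a shell command to move; the robot and the scene stay as the last step left them, time stands still between calls to the robot, and variables do not carry over. Pictures are saved under pics/ and viewed, at most 10 in all, crops included, and the job is handed in when it is done.

```bash
mkdir -p pics; python3 - <<'E'
from workcell import r
import cv2,numpy as np
s=r.read_state(); print({k:np.round(v,4).tolist() for k,v in s.items()})
for n in ["top","scene"]:
    p=r.get_image(n); cv2.imwrite(f"pics/{n}0.png",p["color"]); print(n,p["mtx"].tolist(),np.round(p["pose"],3).tolist())
    for t in ["chest","keeper","catch_top","thumb_piece","bolt","brass_bell_mid","trinket_box_mid","candle_cup_mid","lantern_yellow_mid","lantern_blue_mid","lantern_violet_mid","brass_pot_mid"]:
        try: print(t,[(np.round(d["location"],3).tolist(),round(d["conf"],2)) for d in r.recognise(p,t)[:2]])
        except Exception as e: print(t,e)
E
```

```text
{'time_s': 0.0, 'qpos': [-1.2345, 0.4942, 1.3461, 0.0, 1.3025, -0.0955], 'qd': [-0.001, -0.0011, 0.0001, 0.0017, -0.0003, -0.0003], 'tau': [0.005, -88.2153, -38.3868, 0.0003, 0.0103, -0.0001], 'position': [0.2615, -0.5673, 0.192], 'eef_rot': [0.9768, 0.2142, -0.0001, -0.0006], 'force': [-0.0576, 0.7615, 0.0457], 'moment': [-0.0091, 0.0113, 0.0007], 'gripper_force': 0.0, 'width': 0.9989}
top [[395.0300151434759, 0.0, 315.7686350380752], [0.0, 395.0300151434759, 201.47632729580184], [0.0, 0.0, 1.0]] [[0.027, -0.997, 0.067, 0.492], [-1.0, -0.027, 0.002, 0.003], [0.0, -0.067, -0.998, 1.223], [0.0, 0.0, 0.0, 1.0]]
chest [([0.552, -0.003, 0.11], 0.97)]
keeper []
catch_top [([0.525, -0.065, 0.143], 0.88)]
thumb_piece [([0.56, -0.083, 0.137], 0.74)]
bolt [([0.558, -0.082, 0.138], 0.86)]
brass_bell_mid []
trinket_box_mid [([0.656, 0.117, 0.143], 0.84)]
candle_cup_mid [([0.5, 0.08, 0.154], 0.68)]
lantern_yellow_mid [([0.457, 0.412, 0.1], 0.96), ([0.55, -0.001, 0.106], 0.62)]
lantern_blue_mid [([0.622, -0.377, 0.103], 0.73)]
lantern_violet_mid [([0.522, -0.067, 0.14], 0.15)]
brass_pot_mid [([0.
[... 197 characters left out ...]
 0.29], [-0.014, -0.538, -0.843, 1.225], [0.0, 0.0, 0.0, 1.0]]
chest [([0.586, 0.005, 0.111], 0.76)]
keeper [([0.589, 0.004, 0.111], 0.91), ([0.659, -0.128, 0.129], 0.71)]
catch_top [([0.526, -0.065, 0.143], 0.58)]
thumb_piece [([0.569, -0.077, 0.135], 0.8)]
bolt [([0.565, -0.078, 0.138], 0.59)]
brass_bell_mid [([0.658, -0.127, 0.128], 0.62), ([0.528, -0.065, 0.141], 0.43)]
trinket_box_mid [([0.662, 0.118, 0.148], 0.74)]
candle_cup_mid [([0.511, 0.076, 0.151], 0.67)]
lantern_yellow_mid [([0.477, 0.426, 0.074], 0.82)]
lantern_blue_mid [([0.643, -0.374, 0.076], 0.96)]
lantern_violet_mid [([0.646, 0.445, 0.079], 0.63), ([0.508, 0.08, 0.152], 0.58)]
brass_pot_mid [([0.466, -0.439, 0.057], 0.67)]
```

```bash
cat > h.py <<'E'
import numpy as np,cv2
def cloud(p):
    z=p["range_z"]; v,u=np.mgrid[:400,:640]; K=p["mtx"]
    c=np.stack([(u-K[0,2])/K[0,0]*z,(v-K[1,2])/K[1,1]*z,z],-1)
    w=c@p["pose"][:3,:3].T+p["pose"][:3,3]; w[z==0]=np.nan; return w
E
python3 - <<'E'
from workcell import r
import cv2,numpy as np
from h import cloud
for n in ["top","scene"]:
    p=r.get_image(n); w=cloud(p)
    for t in ["chest","catch_top","thumb_piece","bolt"]:
        o=r.outline_of(p,t)
        if not o: print(n,t,None); continue
        m=o[0]["pixels"]&~np.isnan(w[...,0]); q=w[m]
        zz=np.median(q[:,2]); s=q[abs(q[:,2]-zz)<.006]
        (c,sz,a)=cv2.minAreaRect(s[:,:2].astype(np.float32)*1000)
        print(n,t,round(o[0]["conf"],2),len(q),"z",np.round(np.percentile(q[:,2],[5,50,95]),3),"rect",np.round(c,1),np.round(sz,1),round(a,2))
    # chest top band: pixels at lid height
    b=(abs(w[...,2]-.11)<.006)&(abs(w[...,0]-.55)<.2)&(abs(w[...,1])<.25)
    c,sz,a=cv2.minAreaRect(w[b][:,:2].astype(np.float32)*1000); print(n,"lid",np.round(c,1),np.round(sz,1),round(a,2),np.median(w[b][:,2]))
    # catch via height
    b=(abs(w[...,2]-.138)<.005)&(abs(w[...,0]-.523)<.05)&(abs(w[...,1]+.066)<.1)
p=r.get_image("top"); c=p["color"][110:290,200:440]; cv2.imwrite("pics/a.png",cv2.resize(c,None,fx=3,fy=3,interpolation=cv2.INTER_CUBIC))
E
```

```text
top chest 0.65 11778 z [0.107 0.111 0.138] rect [557.9   5.3] [372.2 272.4] 86.09
top catch_top 0.57 738 z [0.127 0.138 0.141] rect [522.5 -66.4] [137.4  42.7] 86.33
top thumb_piece 0.76 308 z [0.113 0.136 0.162] rect [566.6 -87.6] [137.4  58.5] 72.32
top bolt 0.84 257 z [0.132 0.137 0.162] rect [567.9 -87.8] [135.6  56.2] 72.82
top lid [558.1   5.3] [372.2 272.8] 86.14 0.11061200152406714
scene chest 0.63 13133 z [0.035 0.11  0.137] rect [560.1   3.7] [373.1 278.1] 86.18
scene catch_top 0.9 760 z [0.127 0.137 0.141] rect [525.4 -67.8] [140.1  49.1] 87.29
scene thumb_piece 0.69 412 z [0.12  0.136 0.161] rect [571.6 -89.5] [135.3  65.3] 71.65
scene bolt 0.74 344 z [0.124 0.136 0.161] rect [575.1 -83.2] [ 61.4 131. ] 11.03
scene lid [560.1   3.4] [373.6 278.1] 86.18 0.11005707930489916
```

View pics/a.png

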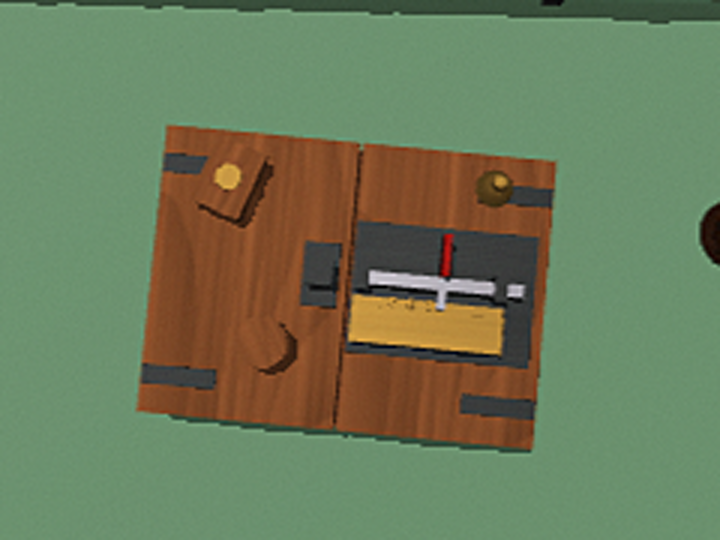

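View pics/scene0.png

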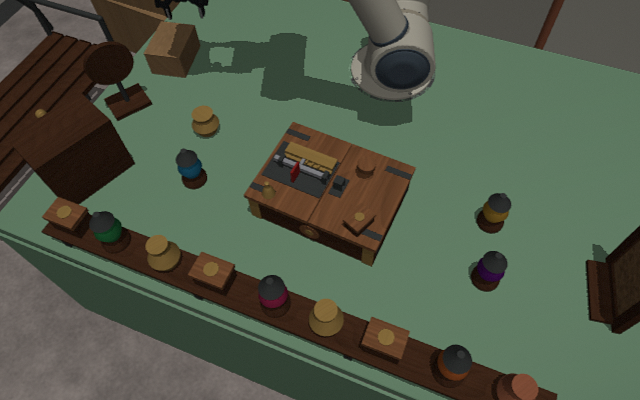

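The top view shows the red blade at crop (447,257) and the brass plate at (425,325). The bell is at (493,188), clear of the lock, and the bolt is drawn back. Two fits put the chest at about (0.559, 0.0045) with yaw -3.87°. The catch and thumb positions predicted from that agree with the detections, so I'm moving now.

```bash
python3 -m creep '[[0.3,[0.56,-0.36,0],-0.17],[0.3,[0.56,-0.36,0],-0.17],[0.3,[0.56,-0.36,0],-0.17],[0.3,[0.56,-0.36,0],-0.17],[0.3,[0.56,-0.36,0],-0.17]]'
cat >> h.py <<'E'
from scipy.spatial.transform import Rotation as R
C=np.array([.559,.0045]); YAW=np.deg2rad(-3.87)
def ch(p):   # world -> chest xy, height above lid (mm)
    c,s=np.cos(YAW),np.sin(YAW); d=np.asarray(p)[...,:2]-C
    return np.stack([c*d[...,0]+s*d[...,1],-s*d[...,0]+c*d[...,1],np.asarray(p)[...,2]-.110],-1)*1000
def plan(st,x,y,h):  # shift shares and spin share to chest target (mm)
    c,s=np.cos(YAW),np.sin(YAW); x,y=x/1e3,y/1e3
    t=np.array([C[0]+c*x-s*y,C[1]+s*x+c*y,.110+h/1e3]); Q=R.from_quat(st["eef_rot"]); tx=Q.as_matrix()[:,0]
    a=np.arctan2(tx[1],tx[0]); sp=-(YAW+np.pi/2-a)/np.pi
    print("chest mm",np.round(ch(st["position"]),1),"w",round(st["width"],3),"F",np.round(st["force"],1),"t",st["time_s"])
    print("shift",np.round(Q.inv().apply(t-st["position"])/.4,3),"spin",round(sp,4))
E
python3 -c "
from h import *; from workcell import r
plan(r.read_state(),0,-118,82)"
```

```text
time_s: 2.35
position: [0.3967, -0.3552, 0.1927]
eef_rot: [0.885, 0.466, 0.0, 0.0]
force: [0.7, -0.2, -0.2]
width: 0.704
gripper_force: 0.0
chest mm [-137.6 -369.8   82.7] w 0.704 F [ 0.7 -0.2 -0.2] t 2.35
shift [ 0.717 -0.024  0.002] spin -0.17
```

```bash
python3 -m creep '[[0.3,[0.717,-0.024,0],-0.17],[0.3,[0.717,-0.024,0],-0.17],[0.3,[0.717,-0.024,0],-0.17],[0.3,[0.717,-0.024,0],-0.17],[0.3,[0.717,-0.024,0],-0.17]]'
python3 -c "
from h import *; from workcell import r
plan(r.read_state(),0,-118,50)"
```

```text
time_s: 2.85
position: [0.5321, -0.1447, 0.1928]
eef_rot: [0.731, 0.683, 0.0, 0.0]
force: [1.4, -0.4, 0.3]
width: 0.7
gripper_force: 0.0
chest mm [ -16.8 -150.6   82.8] w 0.7 F [ 1.4 -0.4  0.3] t 2.85
shift [0.082 0.042 0.082] spin 0.0
```

```bash
python3 -m creep '[[0.3,[0.08,0.042,0],0],[0.3,[0.08,0.042,0.02],0],[0.3,[0.08,0.042,0.06],0],[0.3,[0.08,0.042,0.06],0]]'
python3 - <<'E'
from h import *; from workcell import r
plan(r.read_state(),0,-118,40)
p=r.get_image("scene"); c=p["color"][90:250,230:430]
t=r.get_image("top"); d=t["color"][150:250,290:415]
cv2.imwrite("pics/b.png",np.hstack([cv2.resize(c,(600,480),interpolation=3),cv2.resize(d,(0,0),fx=1.6,fy=4.8)])[:, :800])
w=cloud(p); k=ch(w)
# thumb blade in red
hs=p["color"].astype(int); m=(hs[...,2]>90)&(hs[...,1]<50)&(hs[...,0]<50)
q=k[m]; q=q[(abs(q[:,0]-33)<40)&(abs(q[:,1]+85)<40)&(q[:,2]>15)]; print("red",len(q),np.round(np.nanpercentile(q,[5,50,95],axis=0),1).tolist())
E
```

```text
time_s: 3.25
position: [0.549, -0.1156, 0.1669]
eef_rot: [0.732, 0.682, -0.001, -0.001]
force: [0.8, 0.0, 0.7]
width: 0.702
gripper_force: 0.0
chest mm [  -1.9 -120.5   56.9] w 0.702 F [0.8 0.  0.7] t 3.25
shift [0.006 0.005 0.042] spin -0.0009
red 26 [[17.2, -88.6, 49.3], [34.4, -85.8, 52.2], [51.8, -83.5, 54.1]]
```

View pics/b.png

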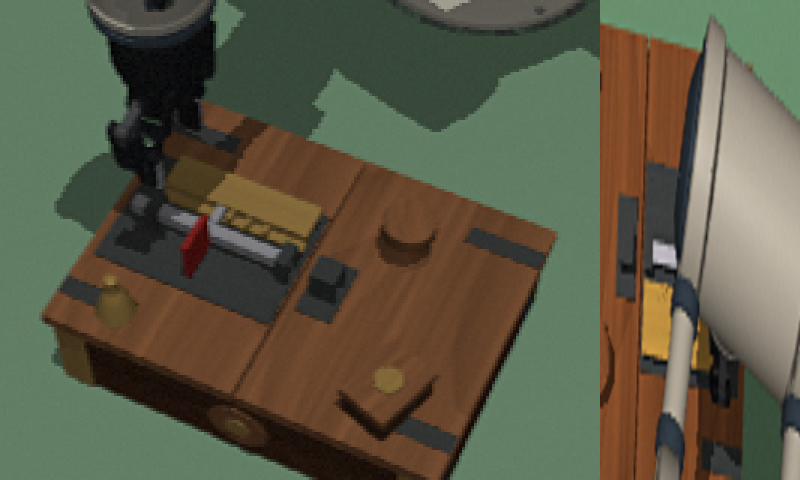

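Scene crop: the gripper stands over the lock. The left finger is above the rear of the brass plate (crop ~190,170), the other is behind the red blade (195,245), and the bell is clear. The blade measures chest y≈-86, so the bolt is at ~4 mm. Next I descend until contact.

```bash
python3 -m creep '[[0.3,[0.005,0.005,0.03],0],[0.3,[0.005,0.005,0.0625],0],[0.3,[0.005,0.005,0.0625],0],[0.3,[0.005,0.005,0.0625],0]]'
python3 -c "
from h import *; from workcell import r
plan(r.read_state(),0,-118,24)"
python3 -m creep '[[0.3,[0,0,0.005],0],[0.3,[0,0,0.01],0],[0.3,[0,0,0.01],0]]'
```

```text
time_s: 3.75
position: [0.5524, -0.1142, 0.1436]
eef_rot: [0.732, 0.682, -0.0, -0.0]
force: [0.1, 0.7, 0.6]
width: 0.703
gripper_force: 0.0
chest mm [   1.4 -118.8   33.6] w 0.703 F [0.1 0.7 0.6] t 3.75
shift [ 0.002 -0.003  0.024] spin -0.0012
time_s: 4.05
position: [0.5524, -0.114, 0.1396]
eef_rot: [0.732, 0.682, 0.0, 0.0]
force: [0.5, 0.2, -0.7]
width: 0.701
gripper_force: 0.0
```

```bash
for i in 1; do python3 -m creep '[[0.3,[0,0,0.005],0],[0.3,[0,0,0.005],0]]'; done
python3 -m creep '[[0.3,[0,0,0.005],0],[0.3,[0,0,0.005],0]]'
python3 -m creep '[[0.3,[0,0,0.005],0],[0.3,[0,0,0.005],0]]'
```

```text
time_s: 4.25
position: [0.5523, -0.114, 0.1375]
eef_rot: [0.732, 0.682, -0.0, -0.0]
force: [-0.3, -0.2, 0.3]
width: 0.7
gripper_force: 0.0
time_s: 4.45
position: [0.5523, -0.1139, 0.1354]
eef_rot: [0.732, 0.682, -0.0, -0.0]
force: [-0.0, 0.5, -0.5]
width: 0.701
gripper_force: 0.0
time_s: 4.65
position: [0.5522, -0.114, 0.1333]
eef_rot: [0.732, 0.682, -0.0, -0.0]
force: [-0.1, -0.2, 0.2]
width: 0.698
gripper_force: 0.0
```

```bash
python3 -m creep '[[0.3,[0,0,0.005],0],[0.3,[0,0,0.005],0]]'
python3 -m creep '[[0.3,[0,0,0.005],0],[0.3,[0,0,0.005],0]]'
```

```text
time_s: 4.85
position: [0.5522, -0.1139, 0.1313]
eef_rot: [0.732, 0.682, -0.0, -0.0]
force: [-0.3, -0.9, 0.1]
width: 0.7
gripper_force: 0.0
time_s: 5.05
position: [0.5522, -0.1139, 0.1293]
eef_rot: [0.732, 0.682, -0.0, -0.0]
force: [-0.1, 0.6, -0.4]
width: 0.7
gripper_force: 0.0
```

```bash
python3 -m creep '[[0.3,[0,0,0.0025],0],[0.3,[0,0,0.0025],0]]'
python3 -m creep '[[0.3,[0,0,0.0025],0],[0.3,[0,0,0.0025],0]]'
```

```text
time_s: 5.25
position: [0.5523, -0.114, 0.1285]
eef_rot: [0.732, 0.682, -0.0, -0.0]
force: [0.1, -0.7, 0.8]
width: 0.696
gripper_force: 0.0
time_s: 5.45
position: [0.5523, -0.114, 0.1275]
eef_rot: [0.732, 0.682, -0.0, -0.0]
force: [-0.7, -0.1, 0.1]
width: 0.703
gripper_force: 0.0
```

```bash
python3 - <<'E'
from h import *; from workcell import r
p=r.get_image("scene"); c=p["color"][110:220,250:360]
cv2.imwrite("pics/c.png",cv2.resize(c,(600,600),interpolation=3))
k=ch(cloud(p)); g=(abs(k[...,0]+38)<25)&(abs(k[...,1]+112)<22)&(k[...,2]<60)
dark=p["color"].max(-1)<75
q=k[g&~dark]; print("plate h",np.nanpercentile(q[:,2],[10,50,90]))
q=k[g&dark]; print("dark",len(q),np.nanpercentile(q,[2,10,50,90],axis=0).round(1).tolist())
E
```

```text
plate h [24.11845445 28.296214   31.03836236]
dark 151 [[-49.2, -133.3, 2.2], [-38.3, -129.7, 17.1], [-23.2, -113.5, 27.1], [-15.1, -97.1, 30.9]]
```

View pics/c.png

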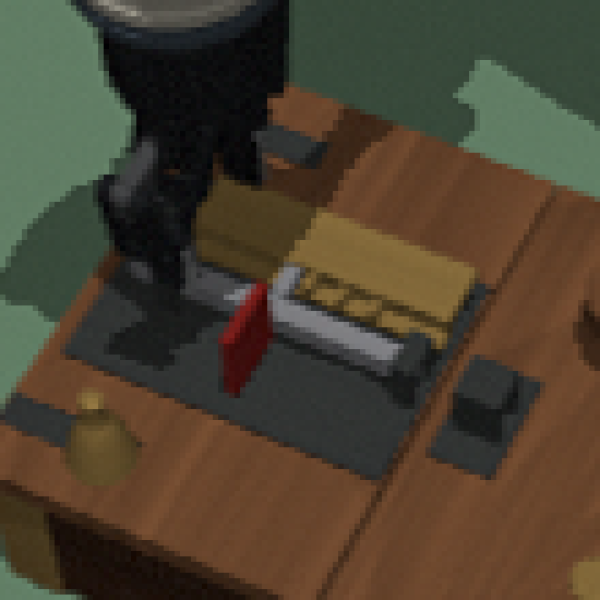

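```bash
python3 - <<'E'
from h import *; from workcell import r
p=r.get_image("scene"); w=cloud(p); k=ch(w)
c,s=np.cos(YAW),np.sin(YAW)
def px(x,y,h):
    P=np.array([C[0]+(c*x-s*y)/1e3,C[1]+(s*x+c*y)/1e3,.11+h/1e3]); q=p["pose"][:3,:3].T@(P-p["pose"][:3,3]); q=p["mtx"]@q; u=q[:2]/q[2]
    return (u-[250,110])*600/110
for n,a in dict(pl1=(-52,-145,28),pl2=(-52,-5,28),pl3=(-18,-5,28),pl4=(-18,-145,28),fi=(-29,-118,28),fo=(-43,-118,28),fa=(-29,-107,28),fb=(-43,-107,28),ti=(31,-107,28),to=(45,-107,28)).items(): print(n,px(*a).round())
print("state",ch(r.read_state()["position"]).round(1))
dark=p["color"].max(-1)<70
for v in range(130,152,2):
    print(v,[ (u,*k[v,u].round(0).astype(int)) for u in range(284,304,3) if dark[v,u] and k[v,u,2]>0])
E
```

```text
pl1 [220. 168.]
pl2 [476. 266.]
pl3 [446. 318.]
pl4 [187. 218.]
fi [247. 221.]
fo [260. 200.]
fa [267. 228.]
fb [280. 208.]
ti [209. 320.]
to [195. 341.]
state [   1.4 -118.7   17.6]
130 [(284, np.int64(37), np.int64(-100), np.int64(196)), (287, np.int64(30), np.int64(-96), np.int64(190)), (290, np.int64(25), np.int64(-92), np.int64(186)), (293, np.int64(-18), np.int64(-111), np.int64(129)), (296, np.int64(-20), np.int64(-103), np.int64(131))]
132 [(284, np.int64(34), np.int64(-102), np.int64(184)), (287, np.int64(20), np.int64(-104), np.int64(168)), (290, np.int64(14), np.int64(-99), np.int64(164)), (293, np.int64(-28), np.int64(-118), np.int64(107)), (296, np.int64(-18), np.int64(-102), np.int64(126))]
134 [(284, np.int64(27), np.int64(-108), np.int64(165)), (287, np.int64(21), np.int64(-104), np.int64(161)), (290, np.int64(14), np.int64(-100), np.int64(156)), (293, np.int64(-29), np.int64(-119), np.int64(97)), (296, np.int64(-30), np.int64(-111), np.int64(101)), (302, np.int64(-104), np.int64(-138), np.int64(3))]
136 [(284, np.int64(29), np.int64(-108), np.int64(161)), (287, np.in
[... 878 characters left out ...]
]
142 [(284, np.int64(-55), np.int64(-169), np.int64(6)), (287, np.int64(26), np.int64(-103), np.int64(136)), (290, np.int64(-49), np.int64(-145), np.int64(26)), (293, np.int64(-29), np.int64(-122), np.int64(63)), (296, np.int64(-27), np.int64(-112), np.int64(70))]
144 [(284, np.int64(35), np.int64(-107), np.int64(137)), (287, np.int64(27), np.int64(-103), np.int64(130)), (296, np.int64(-26), np.int64(-111), np.int64(64)), (302, np.int64(-74), np.int64(-123), np.int64(0))]
146 [(284, np.int64(37), np.int64(-106), np.int64(131)), (287, np.int64(29), np.int64(-103), np.int64(124))]
148 [(284, np.int64(40), np.int64(-105), np.int64(127))]
150 [(284, np.int64(38), np.int64(-107), np.int64(117))]
```

```bash
python3 - <<'E'
from h import *; from workcell import r
p=r.get_image("scene"); k=ch(cloud(p))
for u in (296,280,284):
    for v in range(142,170,2): print(u,v,k[v,u].round(0).astype(int).tolist() if k[v,u,2]>-200 else None,p["color"][v,u].tolist())
t=r.get_image("top"); k=ch(cloud(t)); g=(abs(k[...,0]+35)<25)&(abs(k[...,1]+118)<25)&(k[...,2]<75)
print(np.nanpercentile(k[g],[5,25,50,75,95],axis=0).round(0).tolist())
cv2.imwrite("pics/d.png",np.hstack([cv2.resize(t["color"][160:260,300:400],(400,500),interpolation=3),cv2.convertScaleAbs(cv2.resize(p["color"][125:175,265:315],(400,500),interpolation=0),alpha=1.8)]))
E
```

```text
296 142 [-27, -112, 70] [5, 4, 5]
296 144 [-28, -113, 60] [18, 36, 46]
296 146 [-44, -124, 26] [31, 59, 75]
296 148 [-40, -122, 23] [30, 58, 73]
296 150 [-31, -117, 29] [28, 58, 73]
296 152 [-25, -113, 29] [30, 57, 72]
296 154 [-18, -110, 30] [30, 59, 73]
296 156 [-16, -109, 25] [25, 49, 61]
296 158 [-12, -107, 22] [29, 57, 74]
296 160 [-9, -106, 17] [27, 51, 66]
296 162 [18, -89, 52] [69, 67, 103]
296 164 [23, -87, 50] [22, 25, 122]
296 166 [28, -84, 49] [22, 22, 93]
296 168 [28, -85, 41] [11, 14, 58]
280 142 [26, -124, 126] [11, 10, 6]
280 144 [34, -119, 129] [17, 13, 14]
280 146 [39, -116, 129] [24, 22, 22]
280 148 [-35, -170, 2] [30, 30, 28]
280 150 [39, -118, 111] [21, 19, 18]
280 152 [48, -113, 117] [12, 13, 11]
280 154 [57, -107, 122] [12, 13, 10]
280 156 [57, -108, 114] [15, 14, 14]
280 158 [64, -104, 117] [15, 15, 14]
280 160 [48, -117, 81] [15, 14, 13]
280 162 [21, -137, 27] [24, 25, 23]
280 164 [19, -139, 14] [24, 24, 24]
280 166 [21, -139, 7] [24, 25, 25]
280 168 [26, -136, 7] [27, 28, 27]
284 142 [-59, -171, 0] [26, 24, 25]
284 144 [34, -108, 135] [10, 9, 6]
284 146 [36, -107, 130] [14, 16, 15]
284 148 [38, -106, 125] [15, 15, 14]
284 150 [37, -108, 115] [14, 9, 9]
284 152 [40, -107, 110] [15, 14, 14]
284 154 [39, -108, 101] [21, 20, 19]
284 156 [40, -108, 93] [62, 63, 61]
284 158 [37, -111, 80] [55, 54, 53]
284 160 [38, -111, 73] [60, 60, 59]
284 162 [40, -111, 67] [59, 59, 59]
284 164 [13, -131, 12] [46, 45, 44]
284 166 [14, -131, 3] [28, 30, 27]
284 168 [20, -128, 3] [26, 26, 28]
[[-58.0, -117.0, 1.0], [-52.0, -109.0, 25.0], [-44.0, -104.0, 27.0], [-37.0, -99.0, 29.0], [-29.0, -94.0, 32.0]]
```

View pics/d.png

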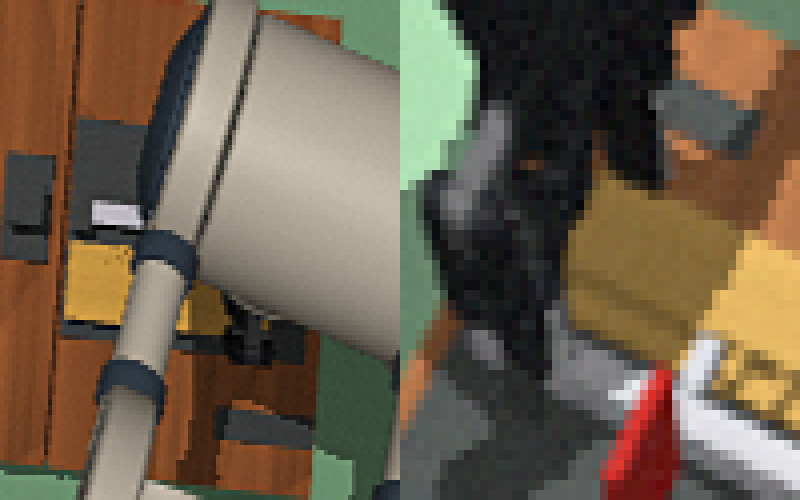

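The picture puts both fingertips about 60 mm above the lid, clear of the plate, while the reported TCP height is 18 mm. There is no contact force, so the image is right and the reported height is off vertically. Horizontally they agree: inner face at x≈-28, front face at y≈-108. I'll keep descending under force guard and check again with the camera.

```bash
python3 -m creep '[[0.3,[0,0,0.0125],0],[0.3,[0,0,0.0125],0]]' | grep -E "position|force"
python3 -m creep '[[0.3,[0,0,0.0075],0],[0.3,[0,0,0.0075],0]]'| grep -E "position|force"
python3 - <<'E'
from h import *; from workcell import r
print(r.read_state()["qpos"])
p=r.get_image("scene"); k=ch(cloud(p))
for u in (296,284,286):
    print(u,[(v,*k[v,u].round(0).tolist(),int(p["color"][v,u].max())) for v in range(142,176,2)])
E
```

```text
position: [0.552, -0.1139, 0.1219]
force: [-0.2, -0.6, -0.2]
gripper_force: 0.0
position: [0.5521, -0.1139, 0.1192]
force: [-0.3, 0.4, -1.0]
gripper_force: 0.0
[-3.09431586e-01  4.91820638e-01  1.58524199e+00  2.52200233e-05
  1.06516776e+00 -2.38526973e-01]
296 [(142, -26.0, -111.0, 73.0, 10), (144, -26.0, -111.0, 63.0, 8), (146, -28.0, -113.0, 51.0, 48), (148, -36.0, -119.0, 29.0, 74), (150, -33.0, -118.0, 25.0, 75), (152, -26.0, -114.0, 26.0, 71), (154, -19.0, -110.0, 29.0, 74), (156, -18.0, -110.0, 21.0, 61), (158, -14.0, -109.0, 18.0, 75), (160, -10.0, -106.0, 16.0, 67), (162, 17.0, -90.0, 50.0, 89), (164, 26.0, -85.0, 55.0, 122), (166, 30.0, -83.0, 52.0, 91), (168, 27.0, -85.0, 39.0, 57), (170, 32.0, -83.0, 37.0, 59), (172, 30.0, -85.0, 25.0, 59), (174, 33.0, -84.0, 20.0, 59)]
284 [(142, 30.0, -109.0, 138.0, 6), (144, -49.0, -165.0, 6.0, 27), (146, 30.0, -111.0, 120.0, 13), (148, 35.0, -108.0, 120.0, 17), (150, 38.0, -107.0, 116.0, 20), (152, 39.0, -107.0, 109.0, 15), (154, 41.0, -107.0, 103.0, 17), (156, 42.0, -107.0, 97.0, 22), (158, 38.0, -110.0, 82.0, 54), (160, 40.0, -110.0, 75.0, 54), (162, 42.0, -110.0, 69.0, 57), (164, 41.0, -111.0, 60.0, 58), (166, 14.0, -131.0, 3.0, 26), (168, 18.0, -129.0, 1.0, 29), (170, 23.0, -126.0, -0.0, 30), (172, 30.0, -122.0, 2.0, 30), (174, 35.0, -120.0, 1.0, 46)]
286 [(142, 31.0, -103.0, 142.0, 18), (144, 28.0, -106.0, 129.0, 19), (146, 34.0, -102.0, 130.0, 15), (148, 33.0, -104.0, 121.0, 12), (150, -18.0, -140.0, 30.0, 49), (152, -17.0, -140.0, 23.0, 53), (154, -13.0, -138.0, 20.0, 67), (156, -8.0, -135.0, 19.0, 59), (158, -12.0, -139.0, 3.0, 45), (160, 37.0, -106.0, 74.0, 51), (162, 35.0, -108.0, 62.0, 53), (164, 16.0, -123.0, 20.0, 62), (166, 12.0, -126.0, 4.0, 25), (168, 18.0, -123.0, 5.0, 30), (170, 24.0, -120.0, 4.0, 30), (172, 31.0, -116.0, 6.0, 45), (174, 34.0, -114.0, 2.0, 56)]
```

```bash
python3 -m creep '[[0.3,[0,0,0.0125],0],[0.3,[0,0,0.025],0],[0.3,[0,0,0.025],0]]' | grep -E "position|force"
python3 -m creep '[[0.3,[0,0,0.0075],0],[0.3,[0,0,0.0075],0]]'| grep -E "position|force"
python3 - <<'E'
from h import *; from workcell import r
p=r.get_image("scene"); k=ch(cloud(p))
for u in (296,284):
    print(u,[(v,*k[v,u].round(0).tolist(),int(p["color"][v,u].max())) for v in range(142,172)])
E
```

```text
position: [0.5519, -0.1138, 0.1087]
force: [-0.4, 1.8, 0.7]
gripper_force: 0.0
position: [0.5523, -0.1139, 0.1063]
force: [-0.3, 0.1, -0.4]
gripper_force: 0.0
296 [(142, -26.0, -111.0, 71.0, 13), (143, -29.0, -113.0, 63.0, 12), (144, -25.0, -111.0, 64.0, 9), (145, -27.0, -112.0, 57.0, 11), (146, -26.0, -112.0, 55.0, 9), (147, -27.0, -113.0, 48.0, 8), (148, -29.0, -115.0, 41.0, 19), (149, -32.0, -117.0, 31.0, 61), (150, -30.0, -116.0, 29.0, 75), (151, -26.0, -114.0, 31.0, 74), (152, -28.0, -116.0, 23.0, 73), (153, -22.0, -112.0, 29.0, 73), (154, -17.0, -109.0, 32.0, 74), (155, -16.0, -109.0, 28.0, 63), (156, -17.0, -110.0, 22.0, 61), (157, -20.0, -112.0, 13.0, 68), (158, -16.0, -110.0, 14.0, 73), (159, -10.0, -107.0, 19.0, 73), (160, -10.0, -107.0, 14.0, 65), (161, -15.0, -110.0, 2.0, 50), (162, 18.0, -89.0, 51.0, 90), (163, 21.0, -88.0, 52.0, 117), (164, 22.0, -87.0, 49.0, 124), (165, 28.0, -84.0, 54.0, 113), (166, 28.0, -84.0, 50.0, 92), (167, 30.0, -83.0, 48.0, 67), (168, 28.0, -85.0, 41.0, 56), (169, 31.0, -83.0, 40.0, 59), (170, 31.0, -84.0, 36.0, 58), (171, 34.0, -82.0, 36.0, 60
[... 241 characters left out ...]
, -113.0, 106.0, 13), (150, 35.0, -109.0, 111.0, 15), (151, 36.0, -109.0, 108.0, 13), (152, 37.0, -109.0, 106.0, 14), (153, 37.0, -109.0, 101.0, 19), (154, 40.0, -107.0, 102.0, 12), (155, 39.0, -109.0, 96.0, 14), (156, 42.0, -107.0, 97.0, 17), (157, 41.0, -108.0, 90.0, 14), (158, 40.0, -109.0, 84.0, 21), (159, 45.0, -106.0, 88.0, 17), (160, 43.0, -108.0, 80.0, 27), (161, 38.0, -112.0, 68.0, 54), (162, 41.0, -110.0, 68.0, 50), (163, nan, nan, nan, 50), (164, 41.0, -111.0, 59.0, 41), (165, 39.0, -113.0, 50.0, 32), (166, 41.0, -112.0, 49.0, 30), (167, 39.0, -114.0, 41.0, 44), (168, 19.0, -129.0, 1.0, 30), (169, 24.0, -126.0, 5.0, 29), (170, 27.0, -124.0, 5.0, 27), (171, 24.0, -126.0, -4.0, 29)]
```

```bash
python3 -m creep '[[0.3,[0,0,0.0075],0],[0.3,[0,0,0.015],0],[0.3,[0,0,0.015],0]]' | grep -E "position|force"
for i in 1; do python3 -m creep '[[0.3,[0,0,0.005],0],[0.3,[0,0,0.005],0]]'| grep -E "position|force:"; done
python3 -m creep '[[0.3,[0,0,0.005],0],[0.3,[0,0,0.005],0]]'| grep -E "position|force:"
```

```text
position: [0.5521, -0.1139, 0.1001]
force: [-0.3, -0.1, 0.1]
gripper_force: 0.0
position: [0.5522, -0.114, 0.0984]
force: [0.9, 0.1, -0.7]
gripper_force: 0.0
position: [0.5523, -0.1139, 0.0964]
force: [0.6, -0.0, -0.4]
gripper_force: 0.0
```

```bash
python3 -m creep '[[0.3,[0,0,0.005],0],[0.3,[0,0,0.005],0]]'| grep -E "position|force:"
python3 -m creep '[[0.3,[0,0,0.005],0],[0.3,[0,0,0.005],0]]'| grep -E "position|force:"
```

```text
position: [0.5523, -0.114, 0.0944]
force: [-0.9, -0.1, -0.2]
gripper_force: 0.0
position: [0.5524, -0.114, 0.0925]
force: [-0.0, -0.1, 4.0]
gripper_force: 1.8
```

```bash
python3 -m creep '[[0.3,[0,0,0.005],0],[0.3,[0,0,0.01],0],[0.3,[0,0,0.01],0]]'| grep -E "position|force:"
python3 -m creep '[[0.3,[0,0,0.005],0],[0.3,[0,0,0.005],0]]'| grep -E "position|force:"
python3 -m creep '[[0.3,[0,0,0.005],0],[0.3,[0,0,0.005],0],[0.3,[0,0,0.005],0]]'| grep -E "position|force:"
python3 - <<'E'
from h import *; from workcell import r
plan(r.read_state(),0,-118,-26)
p=r.get_image("scene"); k=ch(cloud(p)); g=(abs(k[...,0]+35)<12)&(abs(k[...,1]+45)<30)&(k[...,2]>5)
print("plate h",np.nanpercentile(k[g][:,2],[10,50,90]))
cv2.imwrite("pics/e.png",cv2.resize(p["color"][110:220,250:360],(600,600),interpolation=3))
E
```

```text
position: [0.5524, -0.114, 0.0884]
force: [-0.5, 0.6, 5.7]
gripper_force: 2.5
position: [0.5524, -0.114, 0.0865]
force: [-0.4, -0.8, 5.4]
gripper_force: 2.9
position: [0.5524, -0.114, 0.0847]
force: [-1.5, -0.9, 6.5]
gripper_force: 3.2
chest mm [   1.4 -118.7  -25.3] w 0.704 F [-1.5 -0.9  6.5] t 8.55
shift [ 0.002 -0.004  0.002] spin -0.0011
plate h [ 16.54257852 354.39790504 400.68622087]
```

View pics/e.png

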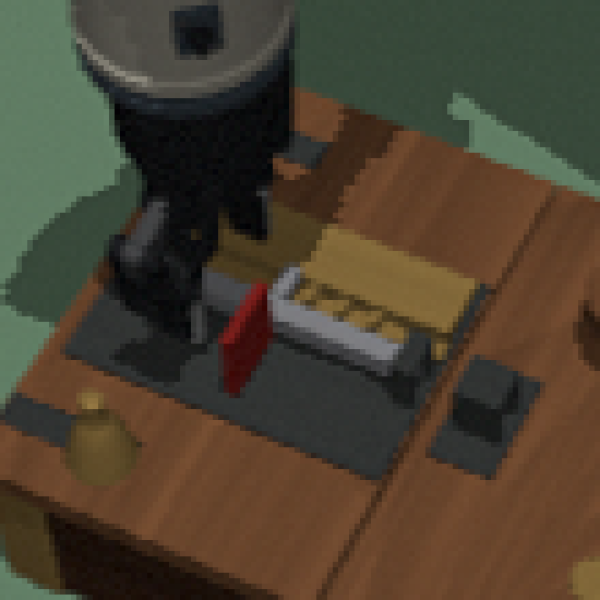

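The far finger is on the plate, which is pressed about 8 mm at 6.5 N, and the near finger hangs at crop (195,335), behind the red blade. Sliding along the chest's +y now.

```bash
python3 -m creep '[[0.3,[0.015,0,0],0],[0.3,[0.03,0,0],0],[0.3,[0.045,0,0],0],[0.3,[0.06,0,0],0],[0.3,[0.07,0,0],0]]'| grep -E "position|force:"
python3 -c "
from h import *; from workcell import r
plan(r.read_state(),1.4,-44,-25.3)"
```

```text
position: [0.5549, -0.0865, 0.0849]
force: [-1.5, -7.0, 7.1]
gripper_force: 4.0
chest mm [  2.  -91.1 -25.1] w 0.701 F [-1.5 -7.   7.1] t 9.1
shift [ 0.118 -0.002  0.   ] spin -0.0009
```

```bash
python3 -m creep '[[0.3,[0.02,0,0],0],[0.3,[0.04,0,0],0],[0.3,[0.06,-0.001,0],0],[0.3,[0.08,-0.001,0],0],[0.3,[0.09,-0.001,0],0]]'| grep -E "position|force:"
python3 -c "
from h import *; from workcell import r
plan(r.read_state(),1.4,-44,-25.3)"
```

```text
position: [0.5572, -0.0504, 0.0849]
force: [-0.5, -7.0, 6.6]
gripper_force: 4.0
chest mm [  1.9 -54.9 -25.1] w 0.697 F [-0.5 -7.   6.6] t 9.6
shift [ 0.027 -0.001  0.001] spin -0.0009
```

```bash
python3 -m creep '[[0.3,[0.008,0,0],0],[0.3,[0.016,0,0],0],[0.3,[0.02,0,0],0],[0.3,[0.02,0,0],0]]'| grep -E "position|force:"
python3 -m creep '[[0.3,[0.005,0,0],0],[0.3,[0.005,0,0],0]]'| grep -E "position|force:"
```

```text
position: [0.5577, -0.0425, 0.085]
force: [1.0, -3.0, 6.7]
gripper_force: 3.2
position: [0.5578, -0.0406, 0.0849]
force: [0.7, -4.1, 6.7]
gripper_force: 3.2
```

```bash
python3 -m creep '[[0.3,[0.005,0,0],0],[0.3,[0.005,0,0],0]]'| grep -E "position|force:"
python3 - <<'E'
from h import *; from workcell import r
plan(r.read_state(),1.4,-42,-25.3)
p=r.get_image("scene"); k=ch(cloud(p)); h=p["color"].astype(int)
m=(h[...,2]>45)&(h[...,1]<35)&(h[...,0]<35)&(h[...,2]>2.2*h[...,1])&(abs(k[...,0]-33)<25)&(abs(k[...,1]+40)<50)&(k[...,2]>20)&(k[...,2]<60)
print(m.sum(),np.nanpercentile(k[m],[5,50,95],axis=0).round(1).tolist())
E
```

```text
position: [0.5579, -0.0388, 0.0849]
force: [0.3, -6.6, 5.8]
gripper_force: 5.8
chest mm [  1.8 -43.3 -25.1] w 0.699 F [ 0.3 -6.6  5.8] t 10.4
shift [ 0.003 -0.001  0.001] spin -0.0011
86 [[17.9, -31.7, 21.7], [37.3, -27.8, 41.2], [53.1, -26.3, 53.1]]
```

```bash
python3 -m creep '[[0.3,[0.0025,0,0],0],[0.3,[0.005,0,0],0],[0.3,[0.005,0,0],0]]'| grep -E "position|force:"
```

```text
position: [0.558, -0.0387, 0.085]
force: [-2.1, -24.3, 7.5]
gripper_force: 14.1
```

End stop reached: y stalled and the force rose to 24 N. Next I back off a little, lift clear and check.

```bash
python3 -m creep '[[0.3,[-0.01,0,0],0],[0.3,[-0.015,0,0],0],[0.3,[-0.015,0,-0.03],0],[0.3,[-0.015,0,-0.08],0],[0.3,[-0.015,0,-0.15],0]]'| grep -E "position|force:"
python3 -m creep '[[0.3,[0,0,-0.1],0],[0.3,[0,0,-0.2],0],[0.3,[0,0,-0.2],0],[0.3,[0,0,-0.2],0]]'| grep -E "position|force:"
python3 - <<'E'
from h import *; from workcell import r
p=r.get_image("scene"); k=ch(cloud(p)); h=p["color"].astype(int)
m=(h[...,2]>45)&(h[...,1]<35)&(h[...,0]<35)&(h[...,2]>2.2*h[...,1])&(abs(k[...,0]-33)<25)&(abs(k[...,1]+40)<50)&(k[...,2]>20)&(k[...,2]<60)
print("blade",m.sum(),np.nanpercentile(k[m],[5,50,95],axis=0).round(1).tolist())
g=(abs(k[...,0]+37)<12)&(abs(k[...,1]+75)<55)&(k[...,2]>5)&(k[...,2]<50); print("plate h",np.nanpercentile(k[g][:,2],[10,50,90]))
for t in ["brass_bell_mid","trinket_box_mid","candle_cup_mid","lantern_blue_mid","brass_pot_mid"]: print(t,[np.round(d["location"],3).tolist() for d in r.recognise(p,t)[:1]])
cv2.imwrite("pics/f.png",cv2.resize(p["color"][90:250,230:430],(600,480),interpolation=3)); s=r.read_state(); print(s["force"],s["time_s"])
E
```

```text
position: [0.5561, -0.0419, 0.1449]
force: [0.7, -0.1, -0.4]
gripper_force: 0.0
position: [0.5573, -0.0421, 0.2259]
force: [0.0, -0.4, -0.6]
gripper_force: 0.0
blade 79 [[15.6, -31.2, 22.4], [37.4, -27.7, 40.3], [52.7, -26.3, 53.4]]
plate h [25.16000009 27.74546451 30.51275315]
brass_bell_mid [[0.657, -0.13, 0.127]]
trinket_box_mid [[0.658, 0.118, 0.153]]
candle_cup_mid [[0.511, 0.079, 0.154]]
lantern_blue_mid [[0.642, -0.374, 0.074]]
brass_pot_mid [[0.466, -0.44, 0.056]]
[-0.06252253 -0.52712491 -0.67446669] 11.95
```

View pics/f.png

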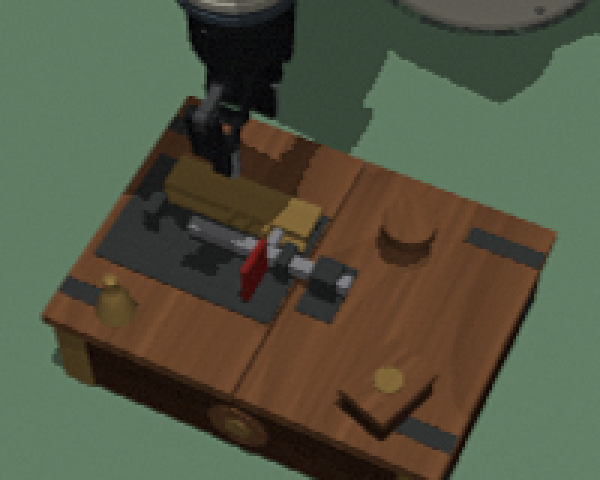

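The bolt passes through the keeper at (335,280). The blade is at its home position (250,270), the plate is back up at 27.7 mm, the goods haven't moved, and the gripper is clear.

```bash
python3 -c "
from workcell import r
print(r.sign_off())"
```

```text
the job is handed in; nothing more can be done
None
```

The chest is locked and the job handed in at about 12 s of the 35 s: the bolt is home against its stop, the catch is back up, the gripper is clear, and the bell, box, cup, pot and blue lantern were re-measured in place (the yellow and violet lanterns, well away from the arm's path, were not); no verdict came back.

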